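# Close a relay into its clamshell test jig

### The job

Stand the loose relay in the pocket of the open test jig, then swing the jig's lid over it and press the lid's free edge down past the spring catch until it clicks and stays fully shut. The jig is delicate: press no harder than about 20 N. Leave the spool, bottle, jar and tweezers where they are.

Things in the scene. Friction and masses are not known exactly. Their poses are not given: they have to be found in the camera images.
- relay: plain blue block-shaped relay, 13 x 29 x 26 mm (x, y, z), 18 g, standing loose on the bench right of the jig. Origin: centre of its underside; z up; y along its long side.
- jig_base: dark steel base plate, 150 x 120 x 8 mm, screwed to the bench. Origin: centre of its underside; x points from the catch side (towards the robot) to the hinge side. On four jack screws over it rides the jig itself, an aluminium foot plate with a black block, 24 mm high together. The foot plate's underside is 14 to 24 mm above the bench: it differs each time, is not reported and must be felt.
- under_pocket (a point): point on the base plate's top face, straight below the centre of the relay pocket in the black block. Pocket: 34 mm along the base's x by 18 mm, 3 mm chamfer, rim 24 mm and floor 11 mm above the foot plate's underside. The relay goes in upright, its y axis along the base's x (either way round), and then stands 13 mm out of the block.
- under_hinge (a point): point on the base plate's top face, straight below the middle of the lid's hinge axis, which runs parallel to the base's y, 28 mm above the foot plate's underside. The hinge is stiff enough (about 1 N at the lid's edge) to hold the lid at any angle.
- under_edge (a point): point on the base plate's top face, straight below the middle of the shut lid's free edge. The grey lid is a shallow cover, 80 mm wide, free edge 104 mm from the hinge axis; shut, its flat outer face is 48 mm above the foot plate's underside (20 mm above the hinge axis). The sprung steel catch stands here, just outside the edge, 5 mm below the level of the shut lid's outer face.
- lid (a joint): lid angle (rad): 0 = fully shut, grows as it opens; 1.75 to 2.05 at the start (leaning back beyond upright, away from the robot), stop at 2.15. It meets the catch at about 0.08, needs about 8 N straight down near the free edge (more nearer the hinge), yields below about 0.04 and snaps to 0 against a hard stop. Stopped short, the catch pushes it back up.
- solder_spool: white solder spool, 56 mm across, 36 mm high, standing to the right of the relay, to be left alone. Origin: centre of its underside.
- flux_bottle: amber dropper bottle, 36 mm across, 92 mm high, standing behind the relay, to be left alone. Origin: centre of its underside.
- tweezers: black tweezers, 129 mm long, 9 mm high, lying flat in front of the relay, to be left alone. Origin: centre of its underside.
- screw_jar: jar with a black cap, 43 mm across, 46 mm high, standing behind the jig, to be left alone. Origin: centre of its underside.
Mind the look-alikes: they are no part of the job. Several things have the shape of the relay; the one meant has the colours described above.

How it is judged (in metres and radians):
On the way, in this order (a step that is already met when the one before it is completed fails the run):
1. the relay stands in the pocket, lid still open (z of relay in the frame of jig_base below 0.0368 m and x of relay in the frame of jig_base between -0.01 and 0 m and y of relay in the frame of jig_base between -0.005 and 0.005 m and angle between relay's own z axis and vertical below 0.15 rad and value of joint lid above 1 rad), for 0.2 s.
2. the lid is pressed past the catch (value of joint lid below 0.02 rad), for 0.2 s.
At the end, for the whole second after the job is handed in: The lid is shut and held by its catch (within 0.02 rad of fully shut, let go), and the relay is at rest in the pocket: upright within 0.15 rad, within 5 mm of the pocket's centre and down in it (value of joint lid below 0.02 rad and z of relay in the frame of jig_base below 0.0368 m and x of relay in the frame of jig_base between -0.01 and 0 m and y of relay in the frame of jig_base between -0.005 and 0.005 m and angle between relay's own z axis and vertical below 0.15 rad and linear speed of relay below 0.01 m/s); the robot touches nothing.
It fails at once if the robot presses on the lid with more than 24 N (contact force between lid and the fingers above 24 N or contact force between lid and the arm above 24 N).
It fails at once if a bystander is moved by more than 25 mm (distance of any of solder_spool, flux_bottle, tweezers, screw_jar from where it was at the start of the episode above 0.025 m).
It also fails if it takes over 67 s, if anything falls off the work surface, if the arm or the gripper's body presses on something with over 40 N, if the wrist force passes 120 N, or if a joint passes its speed limit or range.

### The arm

A 6-joint arm with a two-finger parallel gripper is mounted at the origin on a cart in front of the work surface, level with it; the furniture and walls round the work are solid. World frame = base frame: x ahead of the robot, y to its left, z up, the work surface at z = 0. Lengths are in m, angles in degrees, forces in N, time in s.
With the tool pointing down it reaches from about 0.25 to 0.725 m from the base axis. Payload 9.7 kg.
Tool frame: the origin (TCP) lies at the very end of the fingers, on their centre line; the grasp point (between the pads) lies 19 mm behind it (bot.pinch_z is the distance from the TCP to the grasp point, in m); x points along the fingers, z is the direction in which the jaws open and shut, and the axes are right-handed (so a half turn about x gives the same grasp; the last joint's range is limited). The gripper opens to 85 mm and grips with 20 to 120 N. Pads are 22 mm wide; open, the fingers measure 114 mm over their backs; the gripper's body (76 mm by 85 mm) begins 54 mm behind the grasp point. The pads swing forward as they close: fully open they stand 13 mm farther back than shut.
Start: joints at [-68.583, 4.979, 10.078, 95.1, 0, 90], TCP at [0.201, -0.512, 0.231] pointing down, gripper open.
Joint ranges: [-179.16, 179.16], [-48.56, 103.87], [-65.8, 70.77], [-126.05, 130.52], [-82.76, 87.17], [-180, 180]. Speed limits (degrees/s): [127.2, 127.2, 147.25, 180, 180, 180].

### API

Orientations are given as [roll, pitch, yaw] about the fixed x, y, z axes, in that order (R = Rz(yaw) Ry(pitch) Rx(roll)).
In Python, from workcell import bot gives the robot as it stands.
- The arm moves only by the tool play_rows, never from a script. Its argument "rows" is a list of rows, each a list of 3 entries, a list of its own where there are three numbers: the shift along the tool's x, y, z in cm, then the turn about the tool's x in degrees, then the finger opening in cm, from 0 to 8.54. A call has 1 to 12 rows; each row is the pose to reach, as a shift and turn from the pose commanded when the call began, along the tool's axes at that moment; what a row does not reach only later rows make up. A row lasts 1/12 s, in which the tool goes at most 41.7 mm and 7.16 degrees, less where a joint would pass 70% of its speed; a pose out of reach is approached as far as the arm can. A call with a gripper value outside its range is refused whole. The fingers move at their own pace and stop on an object; "squeeze" is the grip in N (left out, the last holds). Time passes only in rows, so rows that repeat a pose let the fingers close. It gives the time, the measured TCP pose, the force and the opening at its end, in the units of the state.
- bot.get_obs(): the state, without advancing time (a new reading comes with each control period).
- bot.camera(name): name is "scene" or "top" or "wrist"; returns (picture, depth): 384x512x3 uint8, blue, green, red; 384x512 float32, m along the optical axis (not along the pixel's ray), 0 where there is no reading.
- bot.camera_model(name): a dict with "fx", "fy", "cx", "cy" (pixels), "origin" and "attitude" of the camera in the world; the wrist camera has in their place "mount" (4x4, takes a point from camera to tool coordinates, whose origin is the TCP and whose axes are the tool frame's). Camera axes: x right, y down, z forward; pixel columns grow to the right and rows downward; lengths in m; the calibration is good to about 2 mm. A picture is of the moment at which its call begins: read the wrist's pose just before it. camera_model takes no time and is no camera call.
- bot.job_done(): hands the job in, once; it reports no verdict.
The state is a dict: "time": time; "q": joint angles; "qd": joint speeds; "joint_efforts": joint torques, N m; "ee_pos": TCP position; "tcp_rot": TCP orientation; "wrist_force": force on the tool from outside, world axes, zero at the start; "torque": the same for the moment, N m; "opening": finger opening in m.
Only numpy, scipy, OpenCV 4.12 (cv2) and the standard library are available. Lean on these libraries where they do the work, as an engineer would, in place of code of your own. Each camera call takes 0.05 s, during which the arm holds its last target.

## Working session

There is one attempt and no reset: what is moved stays moved. The work goes in short steps, Python scripts to look and compute and a tool call to move; the robot and the scene stay as the last step left them, time stands still between calls to the robot, and variables do not carry over. Pictures are saved under pics/ and viewed, and the job is handed in when it is done.

Besides the shell and the picture viewer there is one more tool, called as name(argument=value, ...), one argument or row to a line, values as JSON. play_rows: Moves the arm, as the interface text tells. Its arguments: {"type":"object","properties":{"rows":{"type":"array"},"squeeze":{"type":"number"}},"required":["rows"]}

```bash
mkdir -p pics; ls
cat > h.py <<'E'
import numpy as np, cv2
from workcell import bot
from scipy.spatial.transform import Rotation as R
def snap(n,f):
    o=bot.get_obs(); im,d=bot.camera(n); cv2.imwrite('pics/'+f+'.png',im); np.savez('pics/'+f,im=im,d=d,p=o['ee_pos'],r=o['tcp_rot'])
    return im,d,o
E
python3 - <<'E'
from h import *
print(bot.get_obs())
for n in('scene','top','wrist'):
    print(n,bot.camera_model(n)); snap(n,n+'0')
E
```

```text
pics
{'time': 0.0, 'q': array([-6.85840310e+01,  5.01253648e+00,  1.00339040e+01,  9.50997849e+01,
       -2.85340992e-04,  8.99986357e+01]), 'qd': array([-0.10342993, -0.0694148 , -0.07164322, -0.04793607,  0.06350662,
        0.00653825]), 'joint_efforts': array([-9.66358566e-04, -5.20384848e+01,  4.64803755e+01,  1.63048255e-02,
       -8.28860948e-05, -1.12862415e-05]), 'ee_pos': array([ 0.20073866, -0.51180865,  0.23056436]), 'tcp_rot': array([-179.79288039,   89.92158216,  111.62445311]), 'wrist_force': array([0.06679776, 0.1234766 , 0.04362991]), 'torque': array([-0.02200413,  0.04038685,  0.01493663]), 'opening': 0.08524894935378047}
scene {'fx': 413.29712429794495, 'fy': 413.29712429794495, 'cx': 263.65373165075385, 'cy': 186.78797360528606, 'origin': array([0.00161159, 0.74914962, 0.47906907]), 'attitude': array([-112.45872116,    0.60106013, -145.95693865])}
top {'fx': 476.5841817198247, 'fy': 476.5841817198247, 'cx': 263.4648339001675, 'cy': 190.1813168491961, 'origin': array([ 0.42286291, -0.06622937,  1.01778072]), 'attitude': array([-171.28599412,    0.56444584,  -88.32234173])}
wrist {'fx': 340.95498794539685, 'fy': 340.95498794539685, 'cx': 252.60345032678254, 'cy': 192.6890906530799, 'mount': array([[ 3.52858803e-05, -2.86659547e-01,  9.58032517e-01,
        -1.41367100e-01],
       [-2.21790249e-05, -9.58032517e-01, -2.86659546e-01,
         7.39180752e-02],
       [ 9.99999999e-01, -1.11331926e-05, -4.01628499e-05,
         8.35159299e-04],
       [ 0.00000000e+00,  0.00000000e+00,  0.00000000e+00,
         1.00000000e+00]])}
```

View pics/scene0.png

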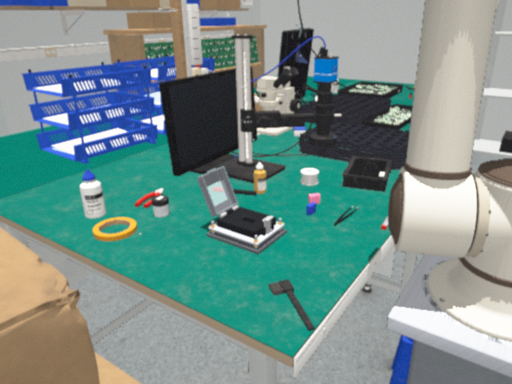

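View pics/top0.png

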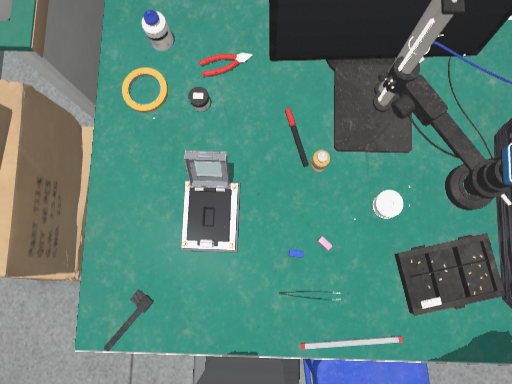

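View pics/wrist0.png

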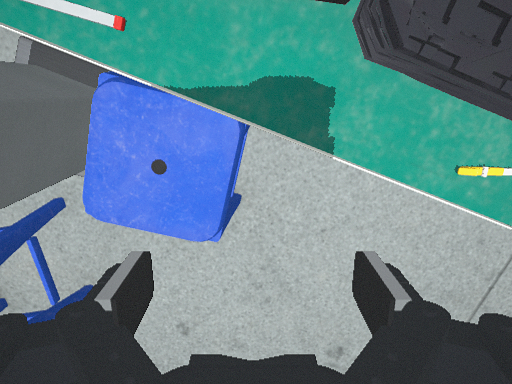

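The top view shows the jig around (210,217) with its lid up at (207,168). The blue relay is at (296,253), the pink look-alike at (325,243), the spool at (388,204) and the tweezers at (310,295). Next I'll measure these.

```bash
cat >> h.py <<'E'
def world(n,u,v,z_=None,d=None,o=None):
    m=bot.camera_model(n)
    ray=np.array([(u-m['cx'])/m['fx'],(v-m['cy'])/m['fy'],1.])
    if 'mount' in m:
        T=np.eye(4);T[:3,:3]=R.from_euler('xyz',o['tcp_rot'],degrees=True).as_matrix();T[:3,3]=o['ee_pos'];T=T@m['mount']
        A,c=T[:3,:3],T[:3,3]
    else: A=R.from_euler('xyz',m['attitude'],degrees=True).as_matrix();c=m['origin']
    w=A@ray
    if d is None: d=(z_-c[2])/w[2]
    return c+w*d
E
python3 - <<'E'
from h import *
z=np.load('pics/top0.npz');im,d=z['im'],z['d']
hsv=cv2.cvtColor(im,cv2.COLOR_BGR2HSV)
m=cv2.inRange(hsv,(105,120,60),(130,255,255)); m[:240]=0;m[265:]=0;m[:,:280]=0;m[:,310:]=0
ys,xs=np.nonzero(m);P=np.array([world('top',x,y,d=d[y,x]) for x,y in zip(xs,ys)])
print(len(P),P.mean(0),P[:,2].min(),P[:,2].max())
T=P[P[:,2]>.02]; print(len(T),T.mean(0),T.min(0),T.max(0))
r=cv2.minAreaRect(T[:,:2].astype(np.float32)*1000);print(r)
big=cv2.resize(im[130:270,170:420],None,fx=3.2,fy=3.2,interpolation=cv2.INTER_CUBIC);cv2.imwrite('pics/t1.png',big)
for u,v in [(210,215),(210,230),(190,245),(232,245),(186,215),(234,215),(207,155),(310,295),(250,260),(209,170),(320,155),(388,204)]:print(u,v,world('top',u,v,d=d[v,u]).round(4))
E
```

```text
89 [ 0.44562057 -0.12234318  0.02310023] -0.00293391184357894 0.028600610899930157
83 [ 0.44537137 -0.12214708  0.02438189] [ 0.43924504 -0.13742173  0.02012765] [ 0.45150303 -0.10852186  0.02860061]
((445.180419921875, -122.6950912475586), (28.739864349365234, 12.124874114990234), 84.09309387207031)
210 215 [0.5187 0.0579 0.0284]
210 230 [0.4869 0.0554 0.0369]
190 245 [0.4557 0.098  0.019 ]
232 245 [0.4576 0.0089 0.0371]
186 215 [0.5178 0.1089 0.0236]
234 215 [0.5209 0.0084 0.021 ]
207 155 [0.6208 0.0546 0.142 ]
310 295 [ 0.36   -0.155   0.0029]
250 260 [ 0.4285 -0.0276  0.001 ]
209 170 [0.6038 0.0574 0.0818]
320 155 [ 0.6392 -0.1635  0.0877]
388 204 [ 0.5517 -0.3116  0.0324]
```

View pics/t1.png

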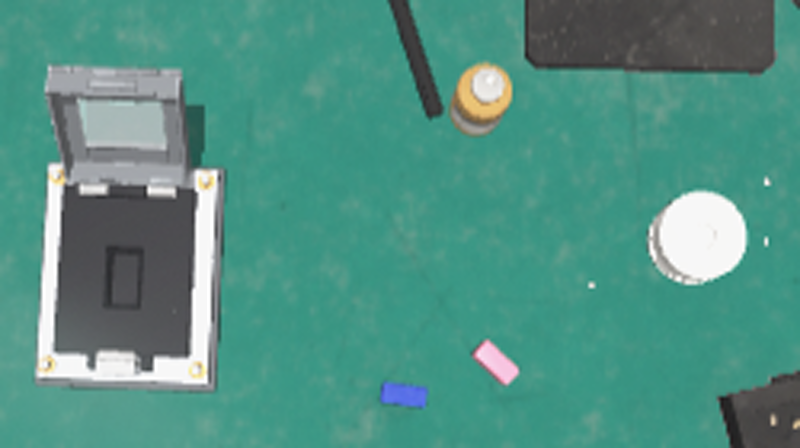

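```bash
cat >> h.py <<'E'
def goto(p,a=None):
    """shift cm in tool axes and turn to get TCP at p with jaw dir (tool z) at world angle a"""
    o=bot.get_obs(); M=R.from_euler('xyz',o['tcp_rot'],degrees=True).as_matrix()
    ca=np.degrees(np.arctan2(M[1,2],M[0,2]))
    print('pose',o['ee_pos'].round(4),'a',ca.round(2),'t',o['time'],'shift cm',(M.T@(np.array(p)-o['ee_pos'])*100).round(2),'turn',None if a is None else round(ca-a,2))
E
python3 -c "
from h import *
goto([.445,-.1225,.16],-6)"
```

```text
pose [ 0.2008 -0.5119  0.2308] a -68.58 t 0.15 shift cm [  7.1   36.95 -27.32] turn -62.58
```

play_rows(
  rows=[
    [[7.1, 36.9, -27.3], -62.5, 8.5],
    [[7.1, 36.9, -27.3], -62.5, 8.5],
    [[7.1, 36.9, -27.3], -62.5, 8.5],
    [[7.1, 36.9, -27.3], -62.5, 8.5],
    [[7.1, 36.9, -27.3], -62.5, 8.5],
    [[7.1, 36.9, -27.3], -62.5, 8.5],
    [[7.1, 36.9, -27.3], -62.5, 8.5],
    [[7.1, 36.9, -27.3], -62.5, 8.5],
    [[7.1, 36.9, -27.3], -62.5, 8.5],
    [[7.1, 36.9, -27.3], -62.5, 8.5],
    [[7.1, 36.9, -27.3], -62.5, 8.5],
    [[7.1, 36.9, -27.3], -62.5, 8.5],
  ],
)

```text
time: 1.15
ee_pos: [0.4464, -0.1185, 0.1589]
tcp_rot: [122.2, 89.9, 116.4]
wrist_force: [-0.3, -0.2, 0.5]
opening: 0.0851
```

```bash
python3 -c "
from h import *
goto([.445,-.1225,.16],-6); snap('wrist','w1');print(bot.get_obs()['q'])"
```

```text
pose [ 0.4464 -0.1185  0.1589] a -5.82 t 1.15 shift cm [-0.11 -0.41 -0.1 ] turn 0.18
[-1.50601698e+01 -7.89089042e+00 -1.05187024e+01  8.74610782e+01
  3.89198004e-02  8.07426244e+01]
```

View pics/w1.png

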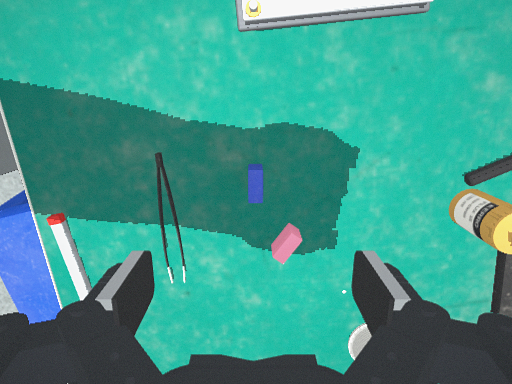

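The wrist view has the blue relay at (256,183), the pink look-alike at (287,243) and the tweezers at (170,215). Next I'll work out the relay's pose.

Run:
```python
from h import *
z=np.load('pics/w1.npz');im,d=z['im'],z['d'];o={'ee_pos':z['p'],'tcp_rot':z['r']}
hsv=cv2.cvtColor(im,cv2.COLOR_BGR2HSV)
m=cv2.inRange(hsv,(108,100,60),(130,255,255)); m[:150]=0;m[215:]=0;m[:,:235]=0;m[:,280:]=0
ys,xs=np.nonzero(m);print(len(xs),xs.min(),xs.max(),ys.min(),ys.max())
P=np.array([world('wrist',x,y,d=d[y,x],o=o) for x,y in zip(xs,ys)])
print(np.percentile(P[:,2],[0,10,50,90,100]).round(4))
# top face: project at z=.026
T=P[P[:,2]>.022]; print(len(T),T.mean(0))
print(cv2.minAreaRect((T[:,:2]*1000).astype(np.float32)))
L=P[P[:,2]<.022];print(len(L), L.mean(0) if len(L) else 0)
big=cv2.resize(im[130:290,140:340],None,fx=4,fy=4,interpolation=cv2.INTER_CUBIC);cv2.imwrite('pics/t2.png',big)
```

```text
577 248 262 164 202
[0.0012 0.0184 0.0241 0.0251 0.3004]
506 [ 0.44909727 -0.1220115   0.02527002]
((452.2984619140625, -91.94491577148438), (90.86708068847656, 11.927352905273438), 84.08113861083984)
71 [ 0.45052689 -0.10848181  0.0112834 ]
```

View pics/t2.png

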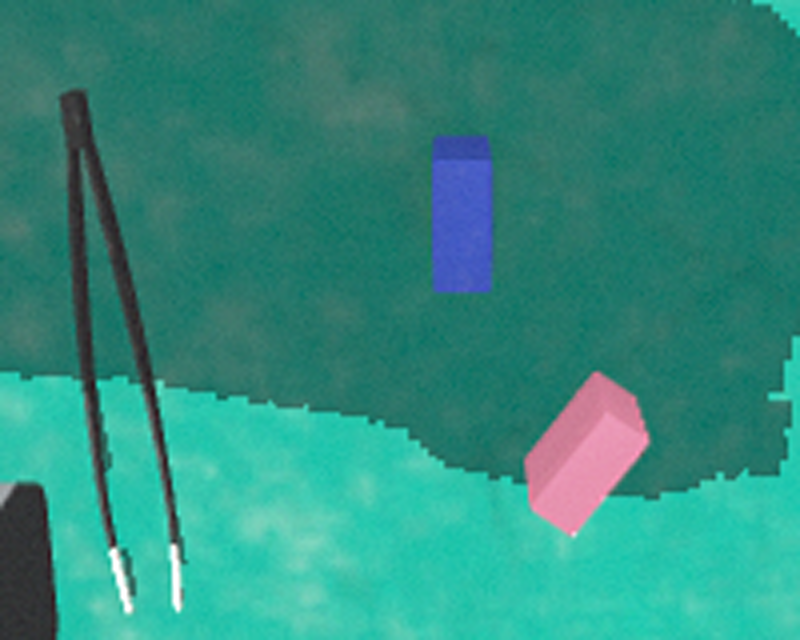

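Run:
```python
from h import *
z=np.load('pics/w1.npz');o={'ee_pos':z['p'],'tcp_rot':z['r']}
c=[]
for u,v in [(433,159),(492,159),(491,292),(433,292)]:
    c.append(world('wrist',140+u/4-.4,130+v/4-.4,z_=.026,o=o)); print(c[-1].round(4))
c=np.mean(c,0);print(c)
goto([c[0],c[1],.16],-6)
goto([c[0],c[1],.0145],-6)
```

```text
[ 0.4447 -0.1074  0.026 ]
[ 0.4567 -0.1087  0.026 ]
[ 0.4538 -0.1373  0.026 ]
[ 0.4416 -0.1361  0.026 ]
[ 0.44921721 -0.1223611   0.026     ]
pose [ 0.4458 -0.1197  0.1591] a -5.8 t 1.2 shift cm [-0.09 -0.23  0.37] turn 0.2
pose [ 0.4458 -0.1197  0.1591] a -5.8 t 1.2 shift cm [14.46 -0.24  0.39] turn 0.2
```

play_rows(
  rows=[
    [[4, 0, 0.2], 0, 4.5],
    [[8, 0, 0.2], 0, 4.5],
    [[11, 0, 0.2], 0, 4.5],
    [[13, 0, 0.2], 0, 4.5],
    [[14, 0, 0.2], 0, 4.5],
    [[14, 0, 0.2], 0, 4.5],
    [[14, 0, 0.2], 0, 4.5],
  ],
  squeeze=30,
)

```text
time: 1.78
ee_pos: [0.4467, -0.124, 0.0211]
tcp_rot: [-27.6, 90.0, -33.8]
wrist_force: [-0.2, 0.0, 0.2]
opening: 0.0453
```

```bash
python3 -c "
from h import *
goto([.447,-.122,.0145],-6); snap('wrist','w2')"
```

```text
pose [ 0.4467 -0.124   0.0211] a -6.13 t 1.7833 shift cm [0.66 0.2  0.01] turn -0.13
```

View pics/w2.png

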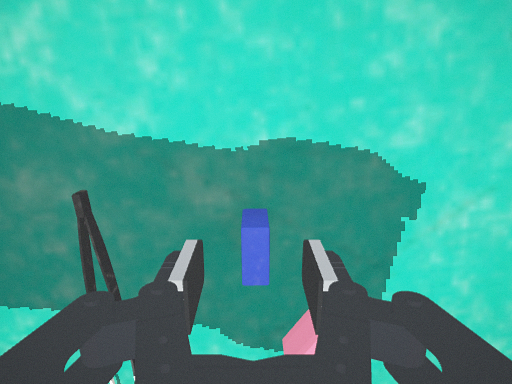

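The relay's top face at (256,257) is between the two pads, slightly left of the pads' midpoint.

Run:
```python
from h import *
z=np.load('pics/w2.npz');o={'ee_pos':z['p'],'tcp_rot':z['r']}
c=np.mean([world('wrist',u,v,z_=.026,o=o) for u,v in [(242,227.5),(268.5,227.5),(270,286),(243,286)]],0);print(c)
goto([c[0],c[1],.0145],-6)
```

```text
[ 0.44955334 -0.12238049  0.026     ]
pose [ 0.4473 -0.124   0.0218] a -6.12 t 1.8333 shift cm [0.73 0.19 0.21] turn -0.12
```

play_rows(
  rows=[
    [[0.3, 0.15, 0.2], 0, 4.5],
    [[0.65, 0.15, 0.2], 0, 4.5],
    [[0.65, 0.15, 0.2], 0, 3],
    [[0.65, 0.15, 0.2], 0, 1.0],
    [[0.65, 0.15, 0.2], 0, 0.9],
    [[0.65, 0.15, 0.2], 0, 0.9],
    [[0.65, 0.15, 0.2], 0, 0.9],
    [[0.65, 0.15, 0.2], 0, 0.9],
  ],
  squeeze=30,
)

```text
time: 2.5
ee_pos: [0.449, -0.1221, 0.0141]
tcp_rot: [-3.1, 90.0, -9.2]
wrist_force: [-0.3, 0.7, 3.3]
opening: 0.0116
```

```bash
python3 -c "
from h import *
goto([.447,-.122,.0145],-6)"
```

```text
pose [ 0.449  -0.1221  0.0141] a -6.08 t 2.5 shift cm [-0.04 -0.01 -0.2 ] turn -0.08
```

play_rows(
  rows=[
    [[0, 0, 0], 0, 0.9],
    [[-2, 0, 0], 0, 0.9],
    [[-5, 0, 0], 0, 0.9],
    [[-9, 0, 0], 0, 0.9],
    [[-13, 0, 0], 0, 0.9],
    [[-13, 0, 0], 0, 0.9],
    [[-13, 0, 0], 0, 0.9],
  ],
)

```text
time: 3.08
ee_pos: [0.45, -0.1224, 0.146]
tcp_rot: [-9.4, 89.8, -15.4]
wrist_force: [-0.2, 0.3, -0.6]
opening: 0.0114
```

```bash
python3 -c "
from h import *
goto([.447,-.122,.0145],-6); snap('wrist','w3');o=bot.get_obs();print(o['opening'],o['wrist_force'])"
```

```text
pose [ 0.45   -0.1224  0.146 ] a -6.08 t 3.0833 shift cm [13.15  0.02 -0.36] turn -0.08
0.01154689890579354 [-0.04636411  0.06259564 -0.79558858]
```

View pics/w3.png

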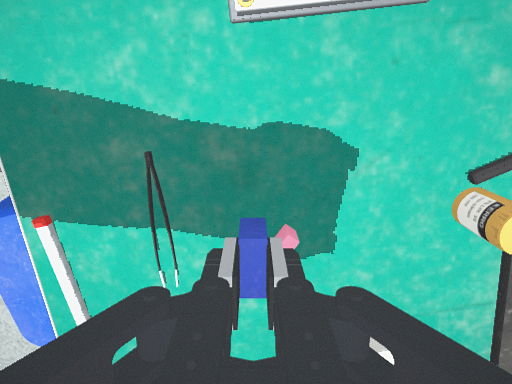

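Run:
```python
from h import *
z=np.load('pics/top0.npz')
for zz in (.018,.040):
  for n,u,v in [('fl',52,166),('nl',39,382),('nr',206,387),('fr',216,172),('p1',110,247),('p2',144,250),('p3',139,309),('p4',105,305)]:
    print(zz,n,world('top',170+u/3.2-.3,130+v/3.2-.3,z_=zz).round(4))
d=z['d']
for u0,u1,v0,v1 in [(192,198,195,235),(222,228,195,235),(205,212,211,221)]:
    D=np.array([world('top',u,v,d=d[v,u]) for u in range(u0,u1) for v in range(v0,v1)]);print(np.median(D,0))
goto([.513,.057,.18],88)
```

```text
0.018 fl [0.5897 0.1138 0.018 ]
0.018 nl [0.4468 0.1146 0.018 ]
0.018 nr [0.4467 0.0056 0.018 ]
0.018 fr [0.5887 0.0044 0.018 ]
0.018 p1 [0.5366 0.0725 0.018 ]
0.018 p2 [0.5352 0.05   0.018 ]
0.018 p3 [0.4962 0.0515 0.018 ]
0.018 p4 [0.4982 0.074  0.018 ]
0.04 fl [0.586  0.1099 0.04  ]
0.04 nl [0.4462 0.1106 0.04  ]
0.04 nr [0.4462 0.004  0.04  ]
0.04 fr [0.585  0.0029 0.04  ]
0.04 p1 [0.5341 0.0695 0.04  ]
0.04 p2 [0.5327 0.0474 0.04  ]
0.04 p3 [0.4946 0.0489 0.04  ]
0.04 p4 [0.4965 0.0709 0.04  ]
[0.51766569 0.08835956 0.04098906]
[0.51871532 0.02656419 0.04073341]
[0.51759095 0.0619892  0.02843608]
pose [ 0.4491 -0.1222  0.1441] a -6.08 t 3.1333 shift cm [-3.59 18.49  4.46] turn -94.08
```

play_rows(
  rows=[
    [[-3.6, 0, 0], 0, 0.9],
    [[-3.6, 18.5, 4.5], -95, 0.9],
    [[-3.6, 18.5, 4.5], -95, 0.9],
    [[-3.6, 18.5, 4.5], -95, 0.9],
    [[-3.6, 18.5, 4.5], -95, 0.9],
    [[-3.6, 18.5, 4.5], -95, 0.9],
    [[-3.6, 18.5, 4.5], -95, 0.9],
    [[-3.6, 18.5, 4.5], -95, 0.9],
    [[-3.6, 18.5, 4.5], -95, 0.9],
    [[-3.6, 18.5, 4.5], -95, 0.9],
    [[-3.6, 18.5, 4.5], -95, 0.9],
    [[-3.6, 18.5, 4.5], -95, 0.9],
  ],
)

```text
time: 4.13
ee_pos: [0.5124, 0.0571, 0.1777]
tcp_rot: [113.8, 89.8, -173.1]
wrist_force: [0.4, 0.5, 0.3]
opening: 0.0117
```

play_rows(
  rows=[
    [[0, 0, 0], 0, 0.9],
    [[0, 0, 0], -0.5, 0.9],
    [[0, 0, 0], -0.5, 0.9],
    [[0, 0, 0], -0.5, 0.9],
    [[0, 0, 0], -0.5, 0.9],
    [[0, 0, 0], -0.5, 0.9],
  ],
)

```text
time: 4.63
ee_pos: [0.5131, 0.0571, 0.1797]
tcp_rot: [120.4, 90.0, -166.5]
wrist_force: [1.1, 0.1, 0.2]
opening: 0.0113
```

```bash
python3 -c "
from h import *
goto([.513,.059,.18],89.5); snap('wrist','w4');snap('top','t4');o=bot.get_obs();print(o['opening'],o['q'])
im=cv2.imread('pics/w4.png');cv2.imwrite('pics/w4b.png',cv2.resize(im,(800,600),interpolation=cv2.INTER_CUBIC))"
```

```text
pose [0.5131 0.0571 0.1797] a 73.13 t 4.6333 shift cm [-0.03  0.07  0.18] turn -16.37
0.01180725914589572 [ 6.35242791e+00 -4.00069531e-01 -1.18445160e+00  8.92121867e+01
  1.00243271e-03  2.31931089e+01]
```

View pics/w4b.png

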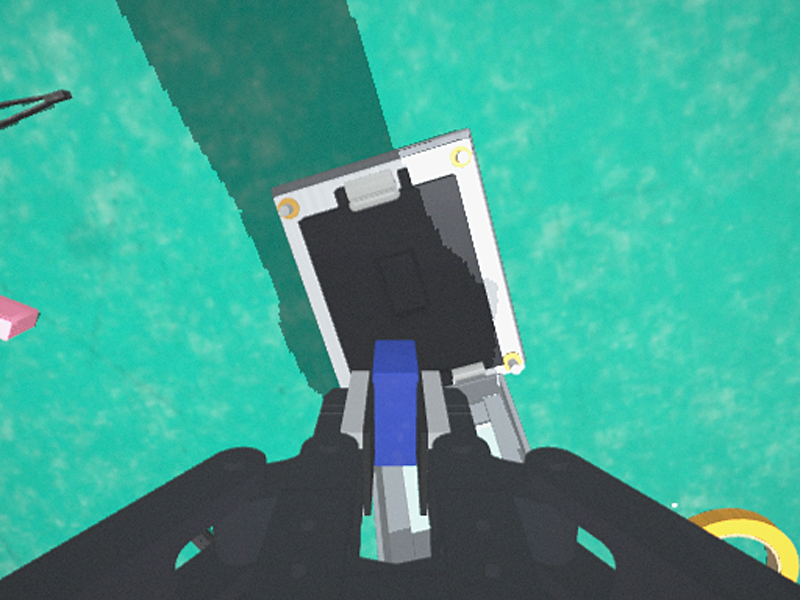

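The relay is still gripped, but the turn fell 16° short. The pocket outline shows around (402,282) in the enlarged view.

Run:
```python
from h import *
z=np.load('pics/w4.npz');im,d=z['im'],z['d'];o={'ee_pos':z['p'],'tcp_rot':z['r']}
s=512/800
D=np.array([world('wrist',u,v,d=d[v,u],o=o) for u in range(215,240) for v in range(150,180)]);print(np.median(D,0))
h=np.median(D[:,2])
for q in [(376,257),(410,249),(428,305),(393,315)]:
    print('pocket',world('wrist',q[0]*s,q[1]*s,z_=.041,o=o).round(4))
for q in [(301,225),(457,175)]: print('blk near',world('wrist',q[0]*s,q[1]*s,z_=.041,o=o).round(4))
for q in [(274,191),(470,131)]: print('base near',world('wrist',q[0]*s,q[1]*s,z_=.017,o=o).round(4))
print('right edge',world('wrist',520*s,362*s,z_=.02,o=o).round(4))
for q in [(375,377),(417,377),(416,465),(375,465)]: print('relay top',world('wrist',q[0]*s,q[1]*s,z_=o['ee_pos'][2]+.0115,o=o).round(4))
im=cv2.imread('pics/t4.png');cv2.imwrite('pics/t4b.png',cv2.resize(im[130:270,150:300],None,fx=4,fy=4,interpolation=cv2.INTER_CUBIC))
big=cv2.resize(z['im'][70:240,160:350],None,fx=4,fy=4,interpolation=cv2.INTER_CUBIC);cv2.imwrite('pics/w4c.png',cv2.convertScaleAbs(big,alpha=2,beta=20)[:600])
```

```text
[0.49485015 0.04025915 0.04085572]
pocket [0.4982 0.0511 0.041 ]
pocket [0.4993 0.0698 0.041 ]
pocket [0.5321 0.0704 0.041 ]
pocket [0.5321 0.0503 0.041 ]
blk near [0.4703 0.0185 0.041 ]
blk near [0.4694 0.1037 0.041 ]
base near [0.4502 0.0054 0.017 ]
base near [0.451  0.1187 0.017 ]
right edge [0.5901 0.1137 0.02  ]
relay top [0.5003 0.0555 0.1912]
relay top [0.5035 0.0661 0.1912]
relay top [0.5293 0.0584 0.1912]
relay top [0.5259 0.0474 0.1912]
```

View pics/w4c.png

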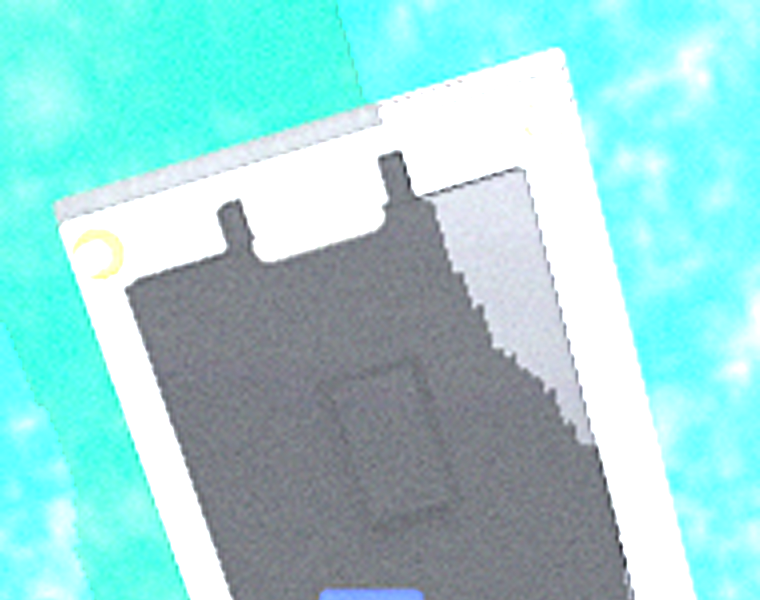

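Run:
```python
from h import *
z=np.load('pics/w4.npz');o={'ee_pos':z['p'],'tcp_rot':z['r']}
c=[world('wrist',160+u/4-.4,70+v/4-.4,z_=.041,o=o) for u,v in [(318,388),(415,358),(460,497),(370,528)]];print(np.round(c,4),np.mean(c,0))
goto([.514,.060,.095],90)
```

```text
[[0.4995 0.0493 0.041 ]
 [0.4993 0.0706 0.041 ]
 [0.5311 0.0713 0.041 ]
 [0.5322 0.0508 0.041 ]] [0.51554572 0.06050887 0.041     ]
pose [0.5132 0.0571 0.1798] a 73.16 t 4.7333 shift cm [8.48 0.   0.3 ] turn -16.84
```

play_rows(
  rows=[
    [[0, 0, 0.3], -6, 0.9],
    [[1.5, 0, 0.3], -12, 0.9],
    [[4, 0, 0.3], -17, 0.9],
    [[7, 0, 0.3], -17, 0.9],
    [[8.5, 0, 0.3], -17, 0.9],
    [[8.5, 0, 0.3], -17, 0.9],
    [[8.5, 0, 0.3], -17, 0.9],
    [[8.5, 0, 0.3], -17, 0.9],
  ],
)

```text
time: 5.4
ee_pos: [0.5146, 0.0601, 0.0963]
tcp_rot: [-83.4, 89.9, 6.8]
wrist_force: [0.1, 0.5, 0.6]
opening: 0.0115
```

```bash
python3 -c "
from h import *
goto([.514,.060,.095],90); snap('wrist','w5');o=bot.get_obs();print(o['wrist_force'])
im=cv2.imread('pics/w5.png');cv2.imwrite('pics/w5b.png',cv2.convertScaleAbs(cv2.resize(im[40:340,100:412],None,fx=2,fy=2,interpolation=cv2.INTER_CUBIC),alpha=2,beta=20))"
```

```text
pose [0.5146 0.0601 0.0963] a 90.18 t 5.4 shift cm [ 0.13  0.07 -0.01] turn 0.18
[ 0.01012799 -0.66793708  0.01169279]
```

View pics/w5b.png

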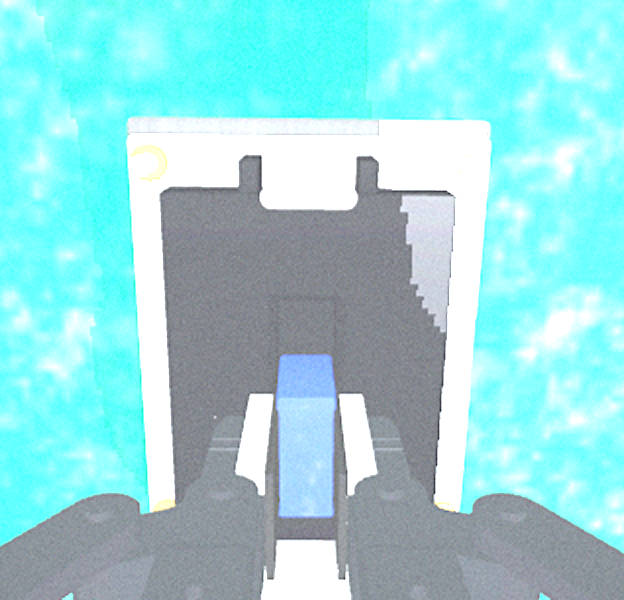

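The jig is square with the tool. The pocket's near edge runs along row 297, columns 275–338, and the relay's near bottom edge is on row 354, columns 277–334.

Run:
```python
from h import *
z=np.load('pics/w5.npz');o={'ee_pos':z['p'],'tcp_rot':z['r']}
f=lambda u,v,zz:world('wrist',100+u/2-.25,40+v/2-.25,z_=zz,o=o).round(4)
print('pocket near', f(275,298,.041),f(338,298,.041),f(271,345,.041),f(341,345,.041))
zt=o['ee_pos'][2]
print('relay bottom near',f(277,355,zt-.0145),f(334,355,zt-.0145))
print('relay top',f(277,397,zt+.0115),f(335,397,zt+.0115),f(333,516,zt+.0115),f(279,516,zt+.0115))
print('block near',f(162,190,.041),f(455,193,.041),'foot near',f(128,134,.02),f(490,136,.02))
```

```text
pocket near [0.4993 0.0504 0.041 ] [0.4993 0.0693 0.041 ] [0.5143 0.049  0.041 ] [0.5142 0.0704 0.041 ]
relay bottom near [0.502  0.0526 0.0818] [0.502  0.0665 0.0818]
relay top [0.5014 0.0536 0.1078] [0.5013 0.0656 0.1078] [0.5297 0.0656 0.1078] [0.5297 0.0538 0.1078]
block near [0.4672 0.0183 0.041 ] [0.4678 0.1023 0.041 ] foot near [0.4527 0.0044 0.02  ] [0.4529 0.1166 0.02  ]
```

play_rows(
  rows=[
    [[1.5, 0.05, 0], 0, 0.9],
    [[3, 0.05, 0], 0, 0.9],
    [[3.7, 0.05, 0], 0, 0.9],
    [[4, 0.05, 0], 0, 0.9],
    [[4.2, 0.05, 0], 0, 0.9],
    [[4.4, 0.05, 0], 0, 0.9],
    [[4.6, 0.05, 0], 0, 0.9],
    [[4.6, 0.05, 0], 0, 0.9],
  ],
)

```text
time: 6.12
ee_pos: [0.5139, 0.06, 0.0491]
tcp_rot: [-84.5, 90.0, 5.7]
wrist_force: [0.9, -0.1, -1.1]
opening: 0.0116
```

```bash
python3 -c "
from h import *
goto([.514,.060,.0425],90); o=bot.get_obs();print(o['wrist_force'],o['opening'])"
```

```text
pose [0.5139 0.06   0.0491] a 90.2 t 6.1167 shift cm [ 0.66 -0.01 -0.  ] turn 0.2
[ 0.89719429 -0.10932035 -1.11157004] 0.01163177330639793
```

play_rows(
  rows=[
    [[0.15, 0, 0], 0, 0.9],
    [[0.3, 0, 0], 0, 0.9],
    [[0.4, 0, 0], 0, 0.9],
    [[0.45, 0, 0], 0, 0.9],
    [[0.45, 0, 0], 0, 0.9],
  ],
)

```text
time: 6.53
ee_pos: [0.5138, 0.06, 0.0444]
tcp_rot: [-91.2, 90.0, -1.0]
wrist_force: [2.7, -0.4, -0.9]
opening: 0.0112
```

play_rows(
  rows=[
    [[0.05, 0, 0], 0, 0.9],
    [[0.1, 0, 0], 0, 0.9],
    [[0.1, 0, 0], 0, 0.9],
  ],
)

```text
time: 6.78
ee_pos: [0.5138, 0.06, 0.0434]
tcp_rot: [-87.5, 90.0, 2.7]
wrist_force: [3.1, 0.2, -0.1]
opening: 0.0118
```

```bash
python3 -c "
from h import *
goto([.514,.060,.0425],90); o=bot.get_obs();print(o['wrist_force'],o['opening'])"
```

```text
pose [0.5138 0.06   0.0434] a 90.2 t 6.7833 shift cm [ 0.09 -0.02 -0.  ] turn 0.2
[ 3.11094671  0.22637883 -0.05137147] 0.011825468928231187
```

play_rows(
  rows=[
    [[0, -0.08, 0], 0, 0.9],
    [[0, -0.12, 0], 0, 0.9],
    [[0.05, -0.12, 0], 0, 0.9],
    [[0.1, -0.12, 0], 0, 0.9],
    [[0.1, -0.12, 0], 0, 0.9],
  ],
)

```text
time: 7.2
ee_pos: [0.5142, 0.06, 0.0432]
tcp_rot: [81.5, 90.0, 171.7]
wrist_force: [-6.2, -0.4, 11.5]
opening: 0.0116
```

play_rows(
  rows=[
    [[-0.08, 0.05, 0], 0, 0.9],
    [[-0.08, 0.05, 0], 0, 0.9],
    [[-0.08, 0.05, 0], 0, 2],
    [[-0.08, 0.05, 0], 0, 3],
    [[-0.08, 0.05, 0], 0, 3.5],
    [[-0.08, 0.05, 0], 0, 3.5],
  ],
)

```text
time: 7.7
ee_pos: [0.5141, 0.06, 0.0428]
tcp_rot: [99.5, 90.0, -170.3]
wrist_force: [0.0, -1.2, 0.2]
opening: 0.0351
```

```bash
python3 -c "
from h import *
goto([.514,.060,.0425],90); snap('wrist','w6');o=bot.get_obs();print(o['wrist_force'],o['opening'])
im=cv2.imread('pics/w6.png');cv2.imwrite('pics/w6b.png',cv2.convertScaleAbs(cv2.resize(im[40:340,100:412],None,fx=2,fy=2,interpolation=cv2.INTER_CUBIC),alpha=2,beta=20))"
```

```text
pose [0.5141 0.06   0.0428] a 90.2 t 7.7 shift cm [0.03 0.01 0.  ] turn 0.2
[-0.40433078 -0.30427828  0.17097368] 0.0345731384562654
```

View pics/w6b.png

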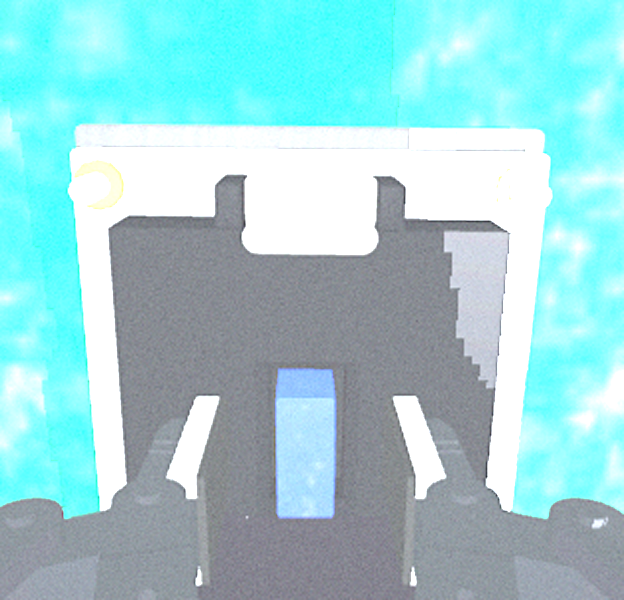

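The relay stands upright in the pocket, at columns 277–335 against pocket edges at about 272 and 350. Next I'll check its height and position, then retract.

Run:
```python
from h import *
z=np.load('pics/w6.npz');d=z['d'];o={'ee_pos':z['p'],'tcp_rot':z['r']}
def reg(u0,u1,v0,v1):
    D=np.array([world('wrist',u,v,d=d[v,u],o=o) for u in range(u0,u1) for v in range(v0,v1)]);return D.mean(0).round(4),np.median(D,0).round(4)
print('relay top front/back',reg(242,264,242,250),reg(242,264,285,294))
print('left/right',reg(240,246,245,290),reg(260,265,245,290))
print('block',reg(170,210,180,200))
f=lambda u,v,zz:world('wrist',100+u/2-.25,40+v/2-.25,z_=zz,o=o).round(4)
print(f(276,397,.054),f(335,397,.054),f(333,517,.054),f(278,517,.054))
print('pocket',f(268,365,.041),f(345,365,.041))
z=np.load('pics/top0.npz');im=z['im'];d=z['d']
cv2.imwrite('pics/lid.png',cv2.resize(im[140:200,170:250],None,fx=8,fy=8,interpolation=cv2.INTER_CUBIC))
for u,v in [(190,153),(225,154),(207,153),(207,158),(207,180),(207,186),(188,170),(226,165),(190,160)]: print(u,v,world('top',u,v,d=d[v,u]).round(4))
```

```text
relay top front/back (array([0.5045, 0.0595, 0.0534]), array([0.5047, 0.0595, 0.0534])) (array([0.5254, 0.0595, 0.0534]), array([0.5254, 0.0595, 0.0534]))
left/right (array([0.5136, 0.0553, 0.0553]), array([0.5145, 0.0554, 0.0534])) (array([0.5147, 0.0636, 0.0534]), array([0.5147, 0.0636, 0.0534]))
block (array([0.4837, 0.0319, 0.0411]), array([0.4837, 0.0318, 0.0409]))
[0.501  0.0533 0.054 ] [0.5009 0.0656 0.054 ] [0.5296 0.0656 0.054 ] [0.5296 0.0535 0.054 ]
pocket [0.499 0.051 0.041] [0.4989 0.0683 0.041 ]
190 153 [0.6254 0.088  0.1352]
225 154 [0.6252 0.0214 0.1353]
207 153 [0.6267 0.056  0.1332]
207 158 [0.6158 0.0547 0.1388]
207 180 [0.5895 0.0653 0.0463]
207 186 [0.576  0.0639 0.0519]
188 170 [0.599  0.0961 0.101 ]
226 165 [0.6061 0.0196 0.1251]
190 160 [0.6178 0.0922 0.1071]
```

play_rows(
  rows=[
    [[-3, 0, 0], 0, 3.5],
    [[-7, 0, 0], 0, 3.5],
    [[-11, 0, 0], 0, 0],
    [[-14, 0, 0], 0, 0],
    [[-16, 0, 0], 0, 0],
    [[-16, 0, 0], 0, 0],
    [[-16, 0, 0], 0, 0],
  ],
)

```text
time: 8.33
ee_pos: [0.5148, 0.0601, 0.2039]
tcp_rot: [-83.2, 89.9, 6.9]
wrist_force: [-0.4, -0.6, -0.7]
opening: -0.0001
```

```bash
python3 -c "
from h import *
snap('wrist','w7');snap('scene','s7');snap('top','t7');goto([.514,.060,.0425],90)
im=cv2.imread('pics/s7.png');cv2.imwrite('pics/s7b.png',cv2.resize(im[150:260,150:330],None,fx=4.4,fy=4.4,interpolation=cv2.INTER_CUBIC))"
```

```text
pose [0.5137 0.0599 0.2015] a 90.2 t 8.4833 shift cm [ 1.59e+01 -7.00e-02  1.00e-02] turn 0.2
```

View pics/s7b.png

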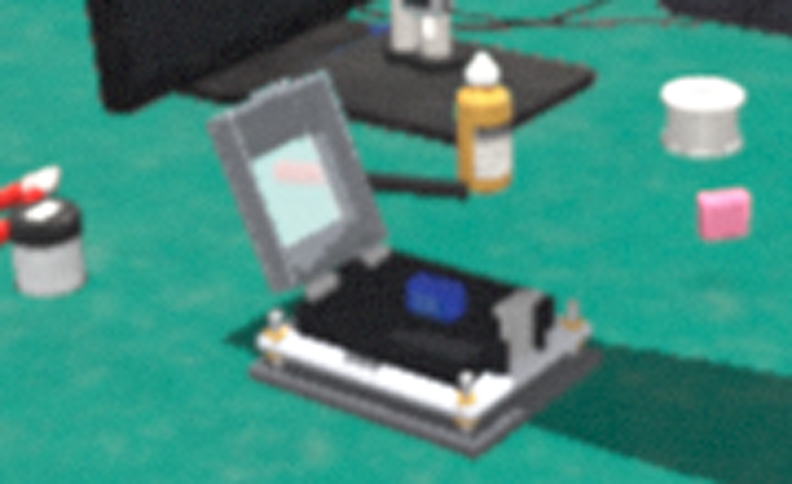

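View pics/lid.png

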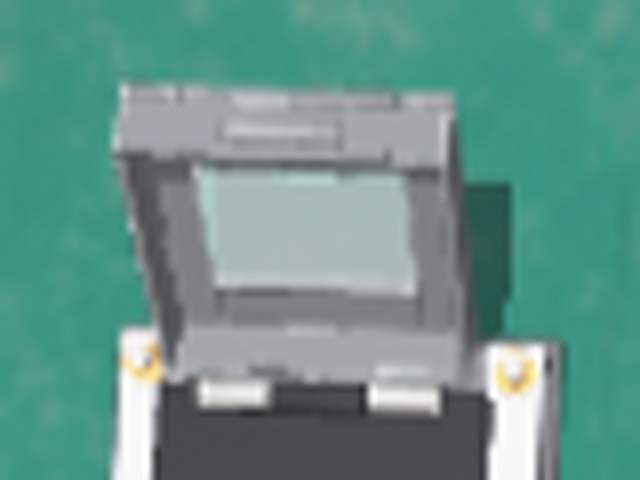

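The relay is seated: its top is at z≈0.053, so its underside is at about 0.0274 and the foot at about 0.017. The lid's upper outer corner is near (0.625, 0.057, 0.136), which fits a lid angle of about 1.93 and a hinge near x=0.573, z=0.045. Next I'll move behind the lid with the fingers shut.

Run:
```python
from h import *
z=np.load('pics/t7.npz');d=z['d']
P=np.array([world('top',u,v,d=d[v,u]) for u in range(186,227) for v in range(148,180)])
P=P[(P[:,2]>.05)&(P[:,2]<.17)]
for i in range(0,0):pass
t=P[P[:,2]>.12];print(len(t),t.min(0),t.max(0),t.mean(0))
# outermost: points near free-edge rim
for v in (152,153,154,155,156,158,160): print(v,[tuple(world('top',u,v,d=d[v,u]).round(3)) for u in (192,200,218)])
print('jar',world('top',200,97,d=d[97,200]).round(3))
goto([.655,.06,.20],90)
```

```text
265 [0.60416375 0.01912064 0.1208739 ] [0.63110102 0.07396218 0.143081  ] [0.62024532 0.04389918 0.13631216]
152 [(np.float64(0.51), np.float64(-0.002), np.float64(0.64)), (np.float64(0.628), np.float64(0.069), np.float64(0.134)), (np.float64(0.63), np.float64(0.035), np.float64(0.131))]
153 [(np.float64(0.51), np.float64(-0.002), np.float64(0.639)), (np.float64(0.626), np.float64(0.069), np.float64(0.136)), (np.float64(0.628), np.float64(0.035), np.float64(0.13))]
154 [(np.float64(0.509), np.float64(-0.002), np.float64(0.64)), (np.float64(0.624), np.float64(0.069), np.float64(0.133)), (np.float64(0.625), np.float64(0.035), np.float64(0.135))]
155 [(np.float64(0.508), np.float64(-0.002), np.float64(0.639)), (np.float64(0.621), np.float64(0.068), np.float64(0.139)), (np.float64(0.623), np.float64(0.035), np.float64(0.136))]
156 [(np.float64(0.507), np.float64(-0.002), np.float64(0.641)), (np.float64(0.619), np.float64(0.068), np.float64(0.14)), (np.float64(0.621), np.float64(0.034), np.float64(0.137))]
158 [(np.float64(0.505), np.float64(-0.002), np.float64(0.642)), (np.float64(0.615), np.float64(0.068), np.float64(0.138)), (np.float64(0.616), np.float64(0.034), np.float64(0.138))]
160 [(np.float64(0.503), np.float64(-0.002), np.float64(0.641)), (np.float64(0.618), np.float64(0.072), np.float64(0.11)), (np.float64(0.612), np.float64(0.034), np.float64(0.14))]
jar [0.768 0.088 0.048]
pose [0.5137 0.0599 0.2015] a 90.2 t 8.4833 shift cm [  0.12 -14.13  -0.04] turn 0.2
```

play_rows(
  rows=[
    [[0, -4, 0], 0, 0],
    [[0, -8, 0], 0, 0],
    [[0, -12, 0], 0, 0],
    [[0, -14.7, 0], 0, 0],
    [[0, -14.7, 0], 0, 0],
    [[0, -14.7, 0], 0, 0],
    [[3, -14.7, 0], 0, 0],
    [[6, -14.7, 0], 0, 0],
    [[9, -14.7, 0], 0, 0],
    [[9, -14.7, 0], 0, 0],
    [[9, -14.7, 0], 0, 0],
  ],
)

```text
time: 9.4
ee_pos: [0.6593, 0.0604, 0.1123]
tcp_rot: [94.1, 89.8, -175.7]
wrist_force: [0.2, 0.3, 2.4]
opening: 0.0
```

```bash
python3 -c "
from h import *
goto([.625,.060,.115],90); snap('scene','s8');print(bot.get_obs()['wrist_force'])
im=cv2.imread('pics/s8.png');cv2.imwrite('pics/s8b.png',cv2.resize(im[120:260,130:330],None,fx=4,fy=4,interpolation=cv2.INTER_CUBIC))"
```

```text
pose [0.6593 0.0604 0.1123] a 90.2 t 9.4 shift cm [-0.26  3.43 -0.03] turn 0.2
[ 0.01035654 -0.37450761  0.6095627 ]
```

View pics/s8b.png

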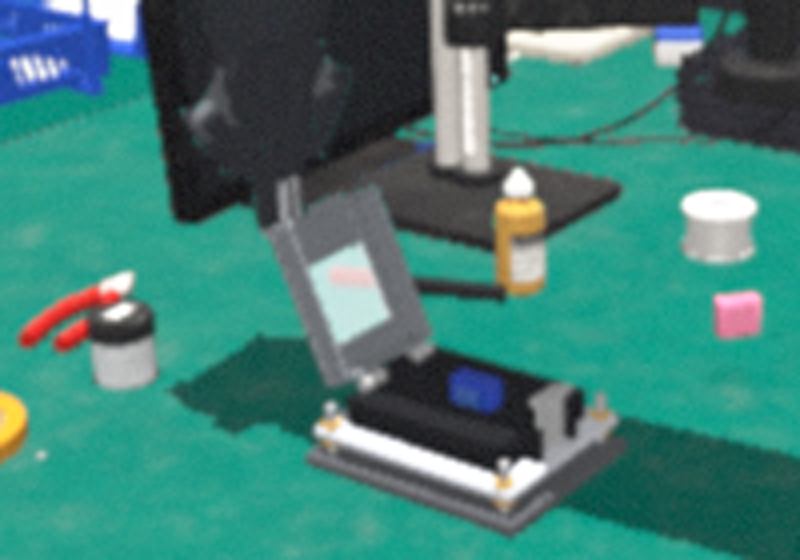

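play_rows(
  rows=[
    [[0, 1, 0], 0, 0],
    [[0, 1.5, 0], 0, 0],
    [[0, 2, 0], 0, 0],
    [[0, 2.5, 0], 0, 0],
    [[0, 3.2, 0], 0, 0],
    [[0, 3.9, 0], 0, 0],
    [[0, 4.6, 0], 0, 0],
    [[0, 5.3, 0], 0, 0],
    [[-1, 6, 0], 0, 0],
    [[-2, 6, 0], 0, 0],
    [[-3, 6, 0], 0, 0],
    [[-3, 6, 0], 0, 0],
  ],
)

```text
time: 10.45
ee_pos: [0.6022, 0.0604, 0.1463]
tcp_rot: [-83.7, 89.8, 6.5]
wrist_force: [0.5, 0.3, -0.5]
opening: -0.0001
```

Run:
```python
from h import *
snap('scene','s9');print(bot.get_obs()['wrist_force'])
im=cv2.imread('pics/s9.png');cv2.imwrite('pics/s9b.png',cv2.resize(im[120:260,130:330],None,fx=4,fy=4,interpolation=cv2.INTER_CUBIC))
goto([.6,.06,.14],90)
o=bot.get_obs()
H=np.array([.573,.045]);s=.098
for t in [88,80,72,64,56,48,40,32,24,18,13,10,8,6,5]:
    th=np.radians(t);p=H+s*np.array([-np.cos(th),np.sin(th)])+.02*np.array([np.sin(th),np.cos(th)])
    x,zz=p[0]+.011,p[1]
    print(t,x.round(4),zz.round(4),'row',[round((.142-zz)*100,2),round((.6-x)*100,2)])
```

```text
[0.53456211 0.318654   0.70269873]
pose [0.6021 0.0604 0.145 ] a 90.2 t 10.5 shift cm [ 0.5   0.21 -0.04] turn 0.2
88 0.6006 0.1436 row [np.float64(-0.16), np.float64(-0.06)]
80 0.5867 0.145 row [np.float64(-0.3), np.float64(1.33)]
72 0.5727 0.1444 row [np.float64(-0.24), np.float64(2.73)]
64 0.559 0.1418 row [np.float64(0.02), np.float64(4.1)]
56 0.5458 0.1374 row [np.float64(0.46), np.float64(5.42)]
48 0.5333 0.1312 row [np.float64(1.08), np.float64(6.67)]
40 0.5218 0.1233 row [np.float64(1.87), np.float64(7.82)]
32 0.5115 0.1139 row [np.float64(2.81), np.float64(8.85)]
24 0.5026 0.1031 row [np.float64(3.89), np.float64(9.74)]
18 0.497 0.0943 row [np.float64(4.77), np.float64(10.3)]
13 0.493 0.0865 row [np.float64(5.55), np.float64(10.7)]
10 0.491 0.0817 row [np.float64(6.03), np.float64(10.9)]
8 0.4897 0.0784 row [np.float64(6.36), np.float64(11.03)]
6 0.4886 0.0751 row [np.float64(6.69), np.float64(11.14)]
5 0.4881 0.0735 row [np.float64(6.85), np.float64(11.19)]
```

View pics/s9b.png

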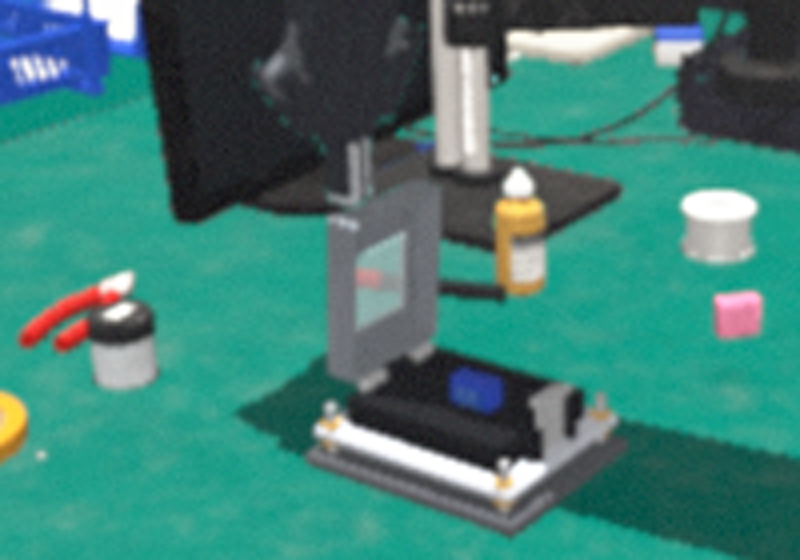

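play_rows(
  rows=[
    [[0.5, 0, 0], 0, 0],
    [[0.4, 0.6, 0], 0, 0],
    [[0.3, 1.3, 0], 0, 0],
    [[0.2, 2.0, 0], 0, 0],
    [[0.2, 2.7, 0], 0, 0],
    [[0.3, 3.4, 0], 0, 0],
    [[0.4, 4.1, 0], 0, 0],
    [[0.6, 4.8, 0], 0, 0],
    [[0.8, 5.4, 0], 0, 0],
    [[1.1, 6.0, 0], 0, 0],
    [[1.4, 6.6, 0], 0, 0],
    [[1.4, 6.6, 0], 0, 0],
  ],
)

```text
time: 11.5
ee_pos: [0.5339, 0.06, 0.1285]
tcp_rot: [94.8, 89.9, -175.0]
wrist_force: [-0.3, -0.0, -0.4]
opening: 0.0002
```

Run:
```python
from h import *
snap('scene','s10');print(bot.get_obs()['wrist_force'])
im=cv2.imread('pics/s10.png');cv2.imwrite('pics/s10b.png',cv2.resize(im[120:260,130:330],None,fx=4,fy=4,interpolation=cv2.INTER_CUBIC))
goto([.497,.06,.0943],90)
```

```text
[ 0.27043458 -0.78961407 -0.26632112]
pose [0.5344 0.06   0.1287] a 90.2 t 11.55 shift cm [3.44 3.74 0.01] turn 0.2
```

View pics/s10b.png

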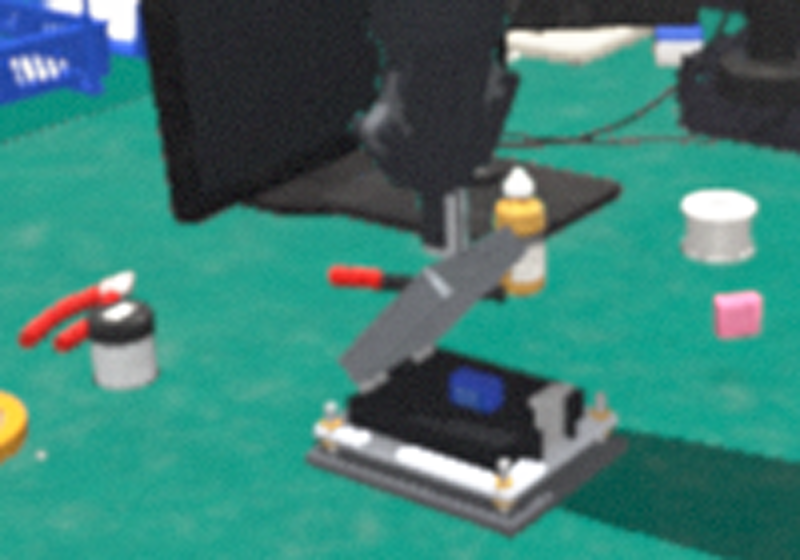

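play_rows(
  rows=[
    [[0.1, 0.6, 0], 0, 0],
    [[0.5, 1.2, 0], 0, 0],
    [[1.0, 1.8, 0], 0, 0],
    [[1.5, 2.3, 0], 0, 0],
    [[2.0, 2.8, 0], 0, 0],
    [[2.5, 3.2, 0], 0, 0],
    [[3.0, 3.5, 0], 0, 0],
    [[3.4, 3.8, 0], 0, 0],
    [[3.8, 4.0, 0], 0, 0],
    [[4.2, 4.2, 0], 0, 0],
    [[4.5, 4.3, 0], 0, 0],
    [[4.5, 4.3, 0], 0, 0],
  ],
)

```text
time: 12.55
ee_pos: [0.4918, 0.0599, 0.0833]
tcp_rot: [95.6, 89.9, -174.2]
wrist_force: [-0.8, 0.3, -0.4]
opening: -0.0002
```

Run:
```python
from h import *
snap('scene','s11');print(bot.get_obs()['wrist_force'])
im=cv2.imread('pics/s11.png');cv2.imwrite('pics/s11b.png',cv2.resize(im[120:260,130:330],None,fx=4,fy=4,interpolation=cv2.INTER_CUBIC))
goto([.489,.06,.0735],90)
```

```text
[-0.56852156  0.02290517  0.17606604]
pose [0.492  0.0599 0.0837] a 90.2 t 12.6 shift cm [1.02 0.3  0.01] turn 0.2
```

View pics/s11b.png

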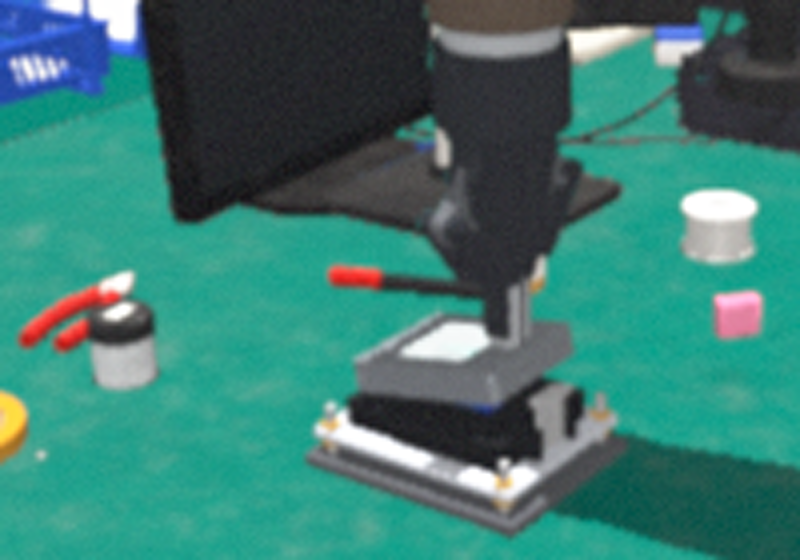

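play_rows(
  rows=[
    [[0.15, 0.3, 0], 0, 0],
    [[0.3, 0.6, 0], 0, 0],
    [[0.45, 0.6, 0], 0, 0],
    [[0.6, 0.6, 0], 0, 0],
    [[0.7, 0.6, 0], 0, 0],
    [[0.7, 0.6, 0], 0, 0],
  ],
)

```text
time: 13.1
ee_pos: [0.4861, 0.0599, 0.0768]
tcp_rot: [97.3, 90.0, -172.5]
wrist_force: [0.5, 0.2, 0.2]
opening: 0.0002
```

play_rows(
  rows=[
    [[0.1, 0, 0], 0, 0],
    [[0.2, 0, 0], 0, 0],
    [[0.2, 0, 0], 0, 0],
  ],
)

```text
time: 13.35
ee_pos: [0.4862, 0.0599, 0.0749]
tcp_rot: [82.7, 90.0, 172.9]
wrist_force: [0.1, 0.2, 0.7]
opening: 0.0001
```

play_rows(
  rows=[
    [[0.1, 0, 0], 0, 0],
    [[0.1, 0, 0], 0, 0],
    [[0.1, 0, 0], 0, 0],
  ],
)

```text
time: 13.6
ee_pos: [0.4863, 0.0599, 0.0741]
tcp_rot: [-92.5, 90.0, -2.3]
wrist_force: [-0.1, -0.1, 0.8]
opening: 0.0001
```

play_rows(
  rows=[
    [[0.1, 0, 0], 0, 0],
    [[0.1, 0, 0], 0, 0],
    [[0.1, 0, 0], 0, 0],
  ],
)

```text
time: 13.85
ee_pos: [0.4862, 0.0599, 0.0735]
tcp_rot: [-71.3, 90.0, 18.9]
wrist_force: [-3.1, -0.1, 5.9]
opening: 0.0001
```

play_rows(
  rows=[
    [[0.05, 0, 0], 0, 0],
    [[0.05, 0, 0], 0, 0],
    [[0.05, 0, 0], 0, 0],
  ],
)

```text
time: 14.1
ee_pos: [0.4861, 0.0599, 0.0732]
tcp_rot: [-60.5, 90.0, 29.7]
wrist_force: [-3.1, 0.2, 7.4]
opening: 0.0002
```

play_rows(
  rows=[
    [[0.05, 0, 0], 0, 0],
    [[0.05, 0, 0], 0, 0],
    [[0.05, 0, 0], 0, 0],
  ],
)

```text
time: 14.35
ee_pos: [0.4861, 0.0599, 0.0727]
tcp_rot: [-43.6, 90.0, 46.6]
wrist_force: [-3.1, -0.2, 8.4]
opening: 0.0001
```

play_rows(
  rows=[
    [[0.05, 0, 0], 0, 0],
    [[0.1, 0, 0], 0, 0],
    [[0.1, 0, 0], 0, 0],
  ],
)

```text
time: 14.6
ee_pos: [0.4857, 0.0599, 0.0715]
tcp_rot: [82.7, 90.0, 172.9]
wrist_force: [-5.7, -0.7, 7.4]
opening: 0.0
```

play_rows(
  rows=[
    [[0.05, 0, 0], 0, 0],
    [[0.1, 0, 0], 0, 0],
    [[0.1, 0, 0], 0, 0],
  ],
)

```text
time: 14.85
ee_pos: [0.4859, 0.0599, 0.0702]
tcp_rot: [83.7, 90.0, 173.9]
wrist_force: [-2.6, 0.0, 4.1]
opening: 0.0007
```

play_rows(
  rows=[
    [[0.05, 0, 0], 0, 0],
    [[0.1, 0, 0], 0, 0],
    [[0.1, 0, 0], 0, 0],
  ],
)

```text
time: 15.1
ee_pos: [0.4862, 0.0599, 0.0688]
tcp_rot: [128.2, 90.0, -141.6]
wrist_force: [-1.2, 0.0, 1.1]
opening: 0.0001
```

play_rows(
  rows=[
    [[0.05, 0, 0], 0, 0],
    [[0.1, 0, 0], 0, 0],
    [[0.1, 0, 0], 0, 0],
  ],
)

```text
time: 15.35
ee_pos: [0.4862, 0.0599, 0.0677]
tcp_rot: [100.2, 90.0, -169.6]
wrist_force: [0.4, -0.7, 0.5]
opening: -0.0002
```

play_rows(
  rows=[
    [[0.05, 0, 0], 0, 0],
    [[0.1, 0, 0], 0, 0],
    [[0.1, 0, 0], 0, 0],
  ],
)

```text
time: 15.6
ee_pos: [0.4862, 0.0599, 0.0669]
tcp_rot: [102.0, 90.0, -167.9]
wrist_force: [0.0, -0.2, -0.9]
opening: 0.0002
```

play_rows(
  rows=[
    [[0.05, 0, 0], 0, 0],
    [[0.1, 0, 0], 0, 0],
    [[0.1, 0, 0], 0, 0],
  ],
)

```text
time: 15.85
ee_pos: [0.4863, 0.0599, 0.0662]
tcp_rot: [-89.1, 90.0, 1.1]
wrist_force: [0.0, 0.2, 0.1]
opening: -0.0001
```

play_rows(
  rows=[
    [[0.05, 0, 0], 0, 0],
    [[0.1, 0, 0], 0, 0],
    [[0.1, 0, 0], 0, 0],
  ],
)

```text
time: 16.1
ee_pos: [0.4863, 0.0599, 0.066]
tcp_rot: [-80.9, 90.0, 9.3]
wrist_force: [-3.4, -0.4, 8.4]
opening: 0.0005
```

play_rows(
  rows=[
    [[0.03, 0, 0], 0, 0],
    [[0.05, 0, 0], 0, 0],
    [[0.05, 0, 0], 0, 0],
  ],
)

```text
time: 16.35
ee_pos: [0.4863, 0.0599, 0.066]
tcp_rot: [-81.1, 89.9, 9.1]
wrist_force: [-5.9, -0.5, 12.3]
opening: -0.0002
```

play_rows(
  rows=[
    [[-1, 0, 0], 0, 0],
    [[-4, 0, 0], 0, 0],
    [[-8, 0, 0], 0, 0],
    [[-12, 0, 0], 0, 0],
    [[-12, 0, 0], 0, 0],
    [[-12, 0, 0], 0, 0],
  ],
)

```text
time: 16.85
ee_pos: [0.4875, 0.0601, 0.1874]
tcp_rot: [-83.3, 89.7, 6.9]
wrist_force: [-0.8, -0.5, -0.9]
opening: 0.0004
```

Run:
```python
from h import *
im,d,o=snap('wrist','w12');snap('scene','s12');goto([.489,.06,.0735],90)
f=lambda u0,u1,v0,v1:np.median([world('wrist',u,v,d=d[v,u],o=o) for u in range(u0,u1) for v in range(v0,v1)],0).round(4)
np.save('pics/x.npy',d)
for v in (80,100,120,140,160,180,200,220): print(v,f(200,215,v,v+5),f(300,310,v,v+5))
im=cv2.imread('pics/s12.png');cv2.imwrite('pics/s12b.png',cv2.resize(im[120:260,130:330],None,fx=4,fy=4,interpolation=cv2.INTER_CUBIC))
```

```text
pose [0.4861 0.0599 0.1842] a 90.2 t 16.95 shift cm [ 1.107e+01 -2.900e-01  1.000e-02] turn 0.2
80 [ 0.4091  0.0175 -0.0015] [ 0.4088  0.1074 -0.0012]
100 [ 0.4269  0.0169 -0.0013] [ 0.4265  0.1081 -0.0013]
120 [ 0.4453  0.0161 -0.0013] [ 0.445   0.1088 -0.0014]
140 [0.4606 0.0188 0.0234] [0.4595 0.1056 0.0259]
160 [0.4711 0.0232 0.058 ] [0.4769 0.107  0.0237]
180 [0.4871 0.0232 0.0646] [0.4964 0.1079 0.0233]
200 [0.5042 0.0226 0.0646] [0.5162 0.1089 0.0231]
220 [0.5218 0.022  0.0644] [0.537  0.1099 0.0232]
```

View pics/s12b.png

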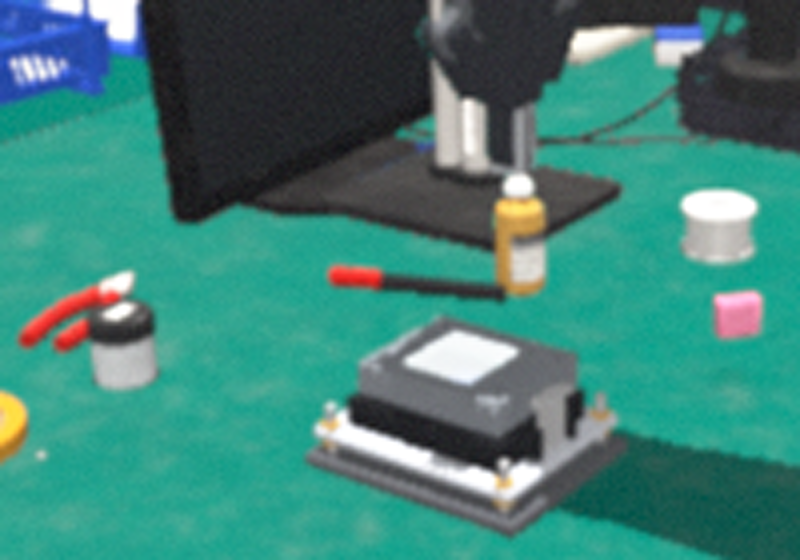

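View pics/w12.png

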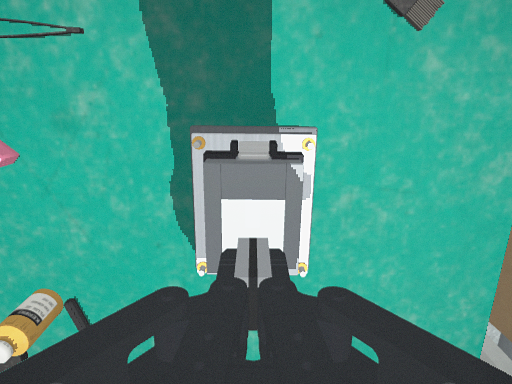

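With the tool withdrawn, the lid's face is level: z is 0.0646 at x=0.487 and 0.0644 at x=0.522. The lid stayed down and the bystanders look unmoved, so I'm handing the job in.

```bash
python3 -c "
from h import *
o=bot.get_obs();print(o['time'],o['wrist_force'],o['qd'].round(2));print(bot.job_done())"
```

```text
16.95 [ 0.33587645  0.39834918 -0.67198177] [-0.1   0.55 -1.47 -0.15 -0.02  0.01]
the job is handed in; nothing more can be done
None
```

The relay is in the jig pocket and the lid is shut and held by its catch. I handed the job in at about 17 s of the 67 s allowed, and the hand-in gave no verdict.

- **Relay:** I lowered it in upright and released it once I felt the pocket floor. At release its top was level at z ≈ 0.053 m, which puts the foot plate's underside about 17 mm above the bench. By the camera it sat within about 1 mm of the pocket's centre across the jig and about 2 mm along it. It is under the lid now, so I could not look at it again after closing.
- **Lid:** I swung it over from behind with the fingers shut and pressed near its free edge in small steps. The catch gave way after a peak reading of about 9 N. The hard stop came at z ≈ 0.066 m, where I pressed to about 14 N as a check. These are readings at the end of each step, so brief peaks in between were not seen.
- **After letting go:** the lid's face stayed level at z ≈ 0.0645 m, against about 0.065 m expected for fully shut. The robot was clear of everything, and the spool, bottle, jar and tweezers looked unmoved in the pictures.

**Disagreements:**
- While lowering the relay there was about 3 N sideways, so I nudged it about 1 mm.
- The gripper read 11.6 mm on the 13 mm relay.
- Camera-based heights differed by 1–2 mm from those felt by touch.

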